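# Slide the culture flask into the corner of the imager stage

### The job

The capped culture flask lies loose on the black stage of the cell imager. With the fingertips, push it along the stage, without lifting or tipping it, until its long side lies flush against the rear fence and its flat bottom end rests against the side stop, so that it sits over the lens window. Leave the small round dish on the stage and the other lab ware on the bench where they are.

Things in the scene. Friction and masses are not known exactly. Their poses are not given: they have to be found in the camera images.
- imager: Low white cell imager fixed to the bench, 260 (x) x 360 (y) x 70 mm high; its flat black top is the stage. It stands up to 0.25 rad askew. Origin: centre of its underside, so the stage is at its z = 70 mm; own axes: x to the rear fence, y to the side stop. A flush round lens window, 32 mm across, lies in the stage at its x = 53, y = 87.5 mm.
- fence (a point): Point on the inner face of the rear fence, at stage height: a straight aluminium bar fixed on the imager, 12 mm thick, 20 mm high above the stage, along the imager's y from y = -160 to +152 mm. Its inner face, facing the imager's -x, is at imager x = 95 mm. The point is at imager y = 0 and has the imager's axes.
- stop (a point): Point on the inner face of the side stop, at stage height: a shorter aluminium bar, 12 mm thick and 20 mm high, along the imager's x from x = 10 to 95 mm, where it meets the fence. Its inner face, facing the imager's -y, is at imager y = 140 mm. The point is the middle of that face's foot and has the imager's axes.
- flask: Clear flat empty culture flask lying on the stage, 0.08 to 0.17 kg, sliding freely. Body 84 wide (own x) x 105 long (y) x 36 mm high; origin: centre of the body's underside. The +y end is its flat bottom end, the cap is at the -y end. Starts up to 0.3 rad askew to the imager. Seated, its origin is at imager x = 53, y = 87.5 mm with the axes parallel.
- cap_end (a point): Centre of the flat end of the flask's round blue screw cap (30 mm across, 22 mm long), on the flask's centre line, 18 mm above its underside and 102.5 mm from the flask's origin towards its -y. Between cap and body are a neck and a shoulder 52 mm wide.
- dish: Round lidded dish, 56 mm across, 15 mm high, standing on the stage towards its near (-x), +y corner; must stay put. Origin: centre of its underside.
- small_flask: Small flask standing upright on the bench to the left, bottom end 51 x 25 mm, about 105 mm high, cap up; bystander. Origin: on the bench, centre of its underside.
- bottle: Round jar with cap on the bench to the right, 68 mm across, 120 mm high; bystander. Origin: centre of its underside.
- rack: Tube rack on the bench at the far left, 90 (x) x 160 (y) mm, 97 mm high over the tube caps; bystander. Origin: centre of its underside.
Things that resemble listed ones, but are neither listed nor needed, are in the scene too. Leave any purple look-alike of the flask alone.

How it is judged (in metres and radians):
At the end, for the whole second after the job is handed in: The flask lies flat on the stage at rest, its long side within about 4.5 mm of the rear fence and its bottom end within about 4.5 mm of the side stop, square to them within 0.06 rad; the dish has moved less than 12 mm, the other things less than 15 mm (x of flask in the frame of imager between 0.0485 and 0.057 m and y of flask in the frame of imager between 0.083 and 0.092 m and z of flask in the frame of imager below 0.074 m and angle between the y axis of flask and the y axis of imager, either way round below 0.06 rad and angle between flask's own z axis and vertical below 0.05 rad and linear speed of flask below 0.01 m/s and distance of dish from where it was at the start of the episode below 0.012 m and distance of each of small_flask, bottle, rack from where it was at the start of the episode below 0.015 m); the robot touches nothing.
It fails at once if the flask is lifted off the stage or carried (z of flask in the frame of imager above 0.08 m).
It fails at once if the flask is tipped (angle between flask's own z axis and vertical above 0.2 rad).
It fails at once if the flask is pushed off the stage (z of flask in the frame of imager below 0.06 m).
It fails at once if the dish is pushed or lifted (distance of dish from where it was at the start of the episode above 0.012 m).
It fails at once if other lab ware is disturbed (distance of any of small_flask, bottle, rack from where it was at the start of the episode above 0.015 m).
It also fails if it takes over 58 s, if anything falls off the work surface, if the arm or the gripper's body presses on something with over 40 N, if the wrist force passes 120 N, or if a joint passes its speed limit or range.

### The arm

A 6-joint arm with a two-finger parallel gripper is mounted at the origin on the work surface. World frame = base frame: x ahead of the robot, y to its left, z up, the work surface at z = 0. Lengths are in m, angles in degrees, forces in N, time in s.
With the tool pointing down it reaches from about 0.35 to 0.875 m from the base axis. Payload 4.2 kg.
Tool frame: the origin (TCP) lies at the very end of the fingers, on their centre line; the grasp point (between the pads) lies 19 mm behind it (tcp_to_grasp is the z of the grasp point in the tool frame, in m); z points along the fingers, y is the direction in which the jaws open and shut (so a half turn about z gives the same grasp; the last joint's range is limited). The gripper opens to 87 mm and grips with 3 to 60 N. Pads are 19 mm wide; open, the fingers measure 117 mm over their backs; the gripper's body (75 mm by 190 mm) begins 51 mm behind the grasp point.
Start: joints at [-52.506, 22.042, 0.453, 0, -68.411, -14.817], TCP at [0.241, -0.577, 0.223] pointing down, gripper open.
Joint ranges: [-179.83, 179.83], [-69.29, 118.12], [-61.27, 80.66], [-181.25, 117.63], [-171.15, -9.14], [-177.46, 177.46]. Speed limits (degrees/s): [159.86, 159.86, 180, 180, 180, 180].

### API

Orientations are given as a 3x3 rotation matrix whose columns are the frame's x, y, z axes.
In Python, from station import sense, capture, camera_params, finish_job, tcp_to_grasp gives the robot as it stands.
- The arm moves only by the shell command python3 -m inch 'ROWS'. ROWS is JSON, a list of rows, each an object of numbers: "jaw": the closure in counts, from 0 (fully open) to 255 (shut); "x", "y", "z": the shift along the world's x, y, z normalised to -1 to 1, where 1 is 0.06 m; "ax", "ay", "az": the turn, a rotation vector about the world's x, y, z normalised to -1 to 1, where 1 is 10 degrees. A call has 1 to 12 rows; each row shifts and turns the pose as measured when the row begins; what a row does not reach is not made up. A row lasts 1/8 s, in which the tool goes at most 62.5 mm and 10.7 degrees, less where a joint would pass 70% of its speed; a pose out of reach is approached as far as the arm can. A call with a number of a shift or a turn outside -1 to 1 is refused whole. A call with a gripper value outside its range is refused whole. The fingers move at their own pace and stop on an object; the grip force is fixed at half the most. Time passes only in rows, so rows that do not move let the fingers close. It gives the time, the measured TCP pose, the force and the opening at its end, in the units of the state.
- sense(): the state, without advancing time (a new reading comes with each control period).
- capture(name): name is "side" or "top"; returns the picture (384x512x3 uint8, red, green, blue); there is no depth.
- camera_params(name): a dict with "vfov" (degrees; the focal length in pixels is half the picture's height over the tangent of half this angle, whatever the lens; pixels are square), "cx", "cy" (the principal point, pixels), "R" (3x3) and "t" (3): a world point X has camera coordinates R X + t. Camera axes: x right, y down, z forward; pixel columns grow to the right and rows downward; lengths in m; the calibration is good to about 2 mm. A picture is of the moment at which its call begins. camera_params takes no time and is no camera call.
- finish_job(): hands the job in, once; it reports no verdict.
The state is a dict: "time_s": time; "joints": joint angles; "joint_velocities": joint speeds; "effort": joint torques, N m; "tcp_pos": TCP position; "ee_rot": TCP orientation; "wrist_force": force on the tool from outside, world axes, zero at the start; "moment": the same for the moment, N m; "gripper_width": opening from 0.0 (shut) to 1.0 (fully open).
Only numpy, scipy, OpenCV 4.12 (cv2) and the standard library are available. Lean on these libraries where they do the work, as an engineer would, in place of code of your own. Each camera call takes 0.05 s, during which the arm holds its last target.

## Working session

There is one attempt and no reset: what is moved stays moved. The work goes in short steps, Python scripts to look and compute and a shell command to move; the robot and the scene stay as the last step left them, time stands still between calls to the robot, and variables do not carry over. Pictures are saved under pics/ and viewed, and the job is handed in when it is done.

```bash
ls; mkdir -p pics; python3 - <<'E'
from station import *
import cv2
for n in("top","side"):
    im=capture(n); cv2.imwrite(f"pics/{n}0.png",cv2.cvtColor(im,cv2.COLOR_RGB2BGR)); print(camera_params(n))
s=sense();print(s);print(tcp_to_grasp)
E
```

```text
pics
{'vfov': 45.32562263242615, 'cx': 258.5420582923815, 'cy': 195.5607721116388, 'R': array([[ 0.02163804, -0.9996266 ,  0.01668689],
       [-0.99771742, -0.02265861, -0.0636124 ],
       [ 0.06396675, -0.01527236, -0.99783516]]), 't': array([-0.02506926,  0.6125037 ,  1.57034789])}
{'vfov': 51.20489688607009, 'cx': 246.9141306593986, 'cy': 194.12512716424845, 'R': array([[-0.68080265, -0.73213944, -0.02189966],
       [-0.4566732 ,  0.44764818, -0.76880472],
       [ 0.5726756 , -0.5134033 , -0.63910852]]), 't': array([0.43782504, 0.32348002, 1.02952554])}
{'time_s': 0.1, 'joints': array([-5.25066228e+01,  2.20878935e+01,  3.88519714e-01, -2.65070400e-02,
       -6.84115291e+01, -1.48181214e+01]), 'joint_velocities': array([ 0.05244936, -0.04806061,  0.09676073,  0.08890728, -0.0050043 ,
        0.01505336]), 'effort': array([-3.36282146e-04, -3.91690207e+01,  1.87934715e+01,  4.23190311e+00,
        1.34762100e-02, -7.67029269e-05]), 'tcp_pos': array([ 0.24077416, -0.57618124,  0.22155593]), 'ee_rot': array([[-9.22770399e-01, -3.85349309e-01, -8.36813711e-04],
       [-3.85350209e-01,  9.22768652e-01,  1.79757477e-03],
       [ 7.94912636e-05,  1.98121513e-03, -9.99998034e-01]]), 'wrist_force': array([-0.06515755, -0.7650188 , -0.63225379]), 'moment': array([0.07132051, 0.00343266, 0.00984168]), 'gripper_width': 1.0007647587456634}
-0.0187
```

View pics/top0.png

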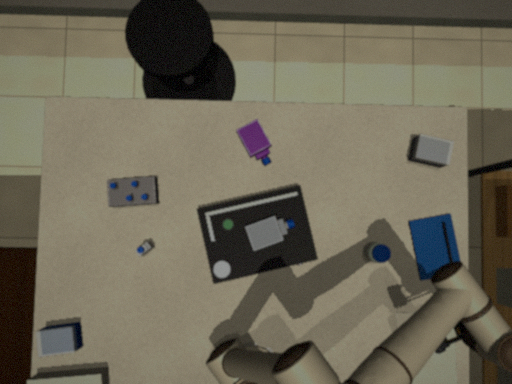

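View pics/side0.png

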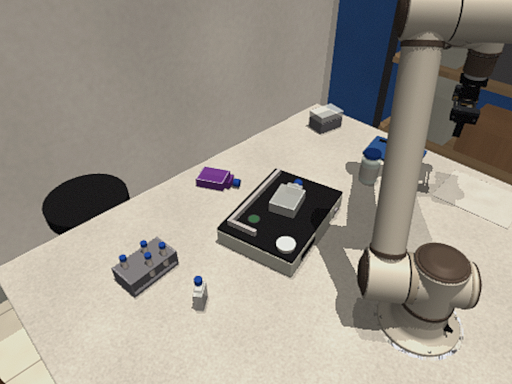

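```bash
python3 - <<'E'
import cv2
im=cv2.imread("pics/top0.png")
c=im[110:290,150:350]
cv2.imwrite("pics/crop0.png",cv2.resize(c,(800,720)[:2],interpolation=cv2.INTER_CUBIC)[:600])
E
```

```text
(no output)
```

View crop.

The top view shows the clear flask on the black stage at (265,233) with its blue cap at (290,224). The green lens window is at (228,224) and the dish at (222,269). The purple look-alike at (254,140) lies on the bench. The one on the stage fits the description, so I'll confirm it in a crop.

```bash
python3 - <<'E'
import cv2
im=cv2.imread("pics/top0.png")
c=im[178:288,190:324]
cv2.imwrite("pics/crop0.png",cv2.resize(c,None,fx=5.4,fy=5.4,interpolation=cv2.INTER_CUBIC))
E
```

```text
(no output)
```

View pics/crop0.png

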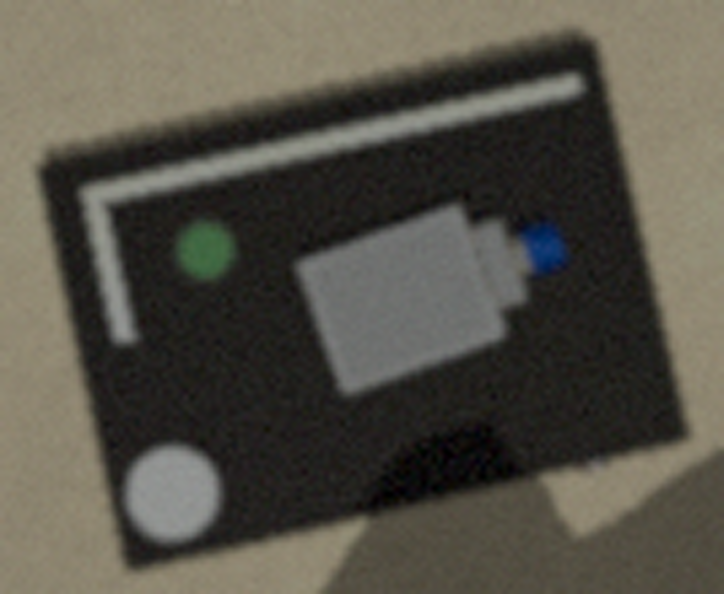

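```bash
cat > h.py <<'E'
import numpy as np, cv2
from scipy.optimize import least_squares
from station import *
def proj(X,n="top"):
    p=camera_params(n); f=192/np.tan(np.radians(p['vfov']/2))
    c=np.asarray(X)@p['R'].T+p['t']
    return np.c_[p['cx']+f*c[:,0]/c[:,2],p['cy']+f*c[:,1]/c[:,2]]
def place(q,P):
    c,s=np.cos(q[2]),np.sin(q[2]); P=np.asarray(P,float)/1000
    return np.c_[q[0]+c*P[:,0]-s*P[:,1], q[1]+s*P[:,0]+c*P[:,1], P[:,2]]
def fit(P,px,q0):
    r=least_squares(lambda q:(proj(place(q,P))-px).ravel(),q0,loss='soft_l1')
    return r.x,(proj(place(r.x,P))-px)
def rel(q,w): # w in frame q
    c,s=np.cos(q[2]),np.sin(q[2]); d=np.array(w[:2])-q[:2]
    return np.array([c*d[0]+s*d[1],-s*d[0]+c*d[1]])
FL=[(42,52.5,106),(42,-52.5,106),(-42,-52.5,106),(-42,52.5,106)]
E
python3 - <<'E'
from h import *
A=[(-130,180,70,131,568),(-130,-180,70,690,436),(130,-180,70,597,35),(130,180,70,45,158),(53,87.5,70,205,250),
(107,152,90,80,188),(107,-160,90,580,72),(95,-160,90,586,93),(10,152,90,115,345),(10,140,90,137,341)]
A=np.array(A,float); off=np.array([190,178])
px=(A[:,3:]+.5)/5.4-.5+off
qi,r=fit(A[:,:3],px,[.6,0,.2]); print("imager",qi); print(r.round(2).tolist())
px=(np.array([(296,262),(462,203),(508,337),(345,397)])+.5)/5.4-.5+off
qf,r=fit(FL,px,[.6,0,.2]); print("flask",qf,r.round(2).tolist(), rel(qi,qf), qf[2]-qi[2])
qd,r=fit([(0,0,85)],(np.array([(172,494)])+.5)/5.4-.5+off,[.5,.1,0]);print("dish",qd,rel(qi,qd))
np.save("qi.npy",qi);np.save("qf0.npy",qf)
E
```

```text
imager [ 0.48339434 -0.00846098  0.24895662]
[[-1.05, 1.41], [1.2, 0.99], [0.39, -0.65], [-2.24, 0.65], [0.32, -0.11], [0.4, -0.24], [-0.08, 0.04], [-0.35, -0.32], [0.38, -0.48], [-0.11, -0.57]]
flask [ 0.48551386 -0.0311824   0.36486956] [[0.25, 0.23], [-0.16, 0.3], [0.06, -0.18], [-0.16, -0.34]] [-0.00354422 -0.02254316] 0.11591293607270156
dish [0.36456662 0.10587637 0.        ] [-0.08699236  0.14009064]
```

```bash
python3 -m inch '[{"jaw":80,"x":0.28,"y":0.88,"az":-0.84},{"jaw":80,"x":0.28,"y":0.88},{"jaw":80,"x":0.28,"y":0.88},{"jaw":80,"x":0.28,"y":0.88},{"jaw":80,"x":0.28,"y":0.88},{"jaw":80,"x":0.28,"y":0.88},{"jaw":80,"x":0.28,"y":0.88},{"jaw":80,"x":0.28,"y":0.88},{"jaw":80,"x":0.28,"y":0.88},{"jaw":80,"x":0.1,"y":0.4},{"jaw":80},{"jaw":80}]'
cat >> h.py <<'E'
def st():
    s=sense(); qi=np.load("qi.npy"); R=s['ee_rot']
    print("t",s['time_s'],"tcp",s['tcp_pos'].round(4),"imager mm",(rel(qi,s['tcp_pos'])*1000).round(1),"jaw yaw rel deg",np.degrees(np.arctan2(-R[0,1],R[1,1])-qi[2]).round(2),"z ax",R[:,2].round(3),"F",s['wrist_force'].round(1),"w",round(s['gripper_width'],3))
def to(ix,iy,z):
    qi=np.load("qi.npy");s=sense();w=place(qi,[(ix,iy,0)])[0];w[2]=z
    print("go",((w-s['tcp_pos'])/.06).round(3))
E
python3 -c "
from h import *
st();to(-78,-22.5,.2);print(proj([sense()['tcp_pos']]))"
```

```text
t 0.1 tcp [ 0.2408 -0.5762  0.2216] imager mm [-375.  -490.4] jaw yaw rel deg 8.4 z ax [-0.001  0.002 -1.   ] F [-0.1 -0.8 -0.6] w 1.001
go [ 2.876  8.778 -0.359]
[[445.96037568 319.84957113]]$[0]: bad value
```

```bash
python3 -m inch '[{"jaw":80,"x":0.28,"y":0.88,"z":0,"ax":0,"ay":0,"az":-0.84}]'; python3 -c "
from h import *
st()"
```

```text
time_s: 0.22
tcp_pos: [0.2572, -0.5245, 0.2198]
ee_rot: [[-0.971, -0.239, -0.002], [-0.239, 0.971, 0.003], [0.001, 0.003, -1.0]]
wrist_force: [1.3, 0.9, -0.1]
gripper_width: 0.946
t 0.225 tcp [ 0.2572 -0.5245  0.2198] imager mm [-346.4 -444.3] jaw yaw rel deg -0.44 z ax [-0.002  0.003 -1.   ] F [ 1.3  0.9 -0.1] w 0.946
```

All keys are needed in each row.

```bash
python3 -m inch '[{"jaw":80,"x":0.28,"y":0.88,"z":0,"ax":0,"ay":0,"az":0},{"jaw":80,"x":0.28,"y":0.88,"z":0,"ax":0,"ay":0,"az":0},{"jaw":80,"x":0.28,"y":0.88,"z":0,"ax":0,"ay":0,"az":0},{"jaw":80,"x":0.28,"y":0.88,"z":0,"ax":0,"ay":0,"az":0},{"jaw":80,"x":0.28,"y":0.88,"z":0,"ax":0,"ay":0,"az":0},{"jaw":80,"x":0.28,"y":0.88,"z":0,"ax":0,"ay":0,"az":0},{"jaw":80,"x":0.28,"y":0.88,"z":0,"ax":0,"ay":0,"az":0},{"jaw":80,"x":0.28,"y":0.88,"z":0,"ax":0,"ay":0,"az":0},{"jaw":80,"x":0.1,"y":0.4,"z":0,"ax":0,"ay":0,"az":0},{"jaw":80,"x":0,"y":0,"z":0,"ax":0,"ay":0,"az":0}]'; python3 -c "
from h import *
st();to(-78,-22.5,.2)
im=capture('top'); cv2.imwrite('pics/top1.png',cv2.resize(cv2.cvtColor(im,cv2.COLOR_RGB2BGR)[130:320,160:420],None,fx=3,fy=3,interpolation=2))
im=capture('side'); cv2.imwrite('pics/side1.png',cv2.cvtColor(im,cv2.COLOR_RGB2BGR))"
```

```text
time_s: 1.48
tcp_pos: [0.3979, -0.0609, 0.2168]
ee_rot: [[-0.971, -0.24, -0.004], [-0.24, 0.971, 0.007], [0.002, 0.007, -1.0]]
wrist_force: [0.3, -0.7, -0.4]
gripper_width: 0.688
t 1.475 tcp [ 0.3979 -0.0609  0.2168] imager mm [-95.8 -29.7] jaw yaw rel deg -0.38 z ax [-0.004  0.007 -1.   ] F [ 0.3 -0.7 -0.4] w 0.688
go [ 0.258  0.19  -0.281]
```

View pics/top1.png

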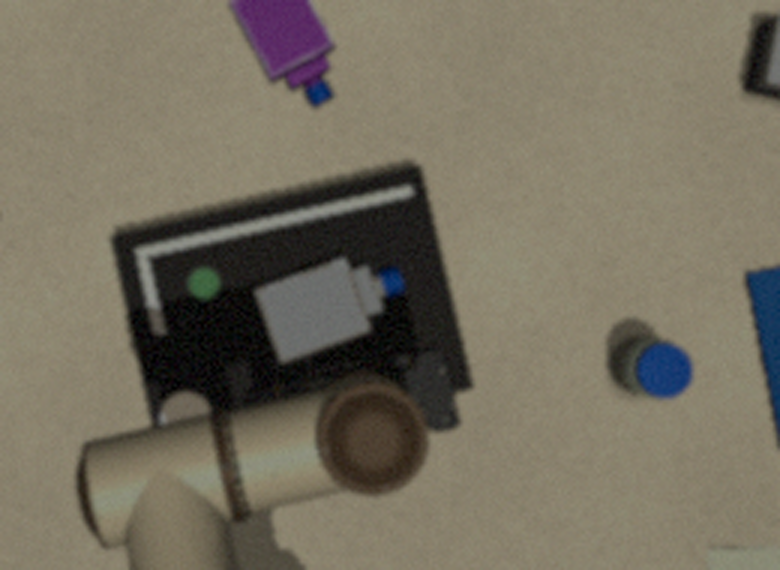

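View pics/side1.png

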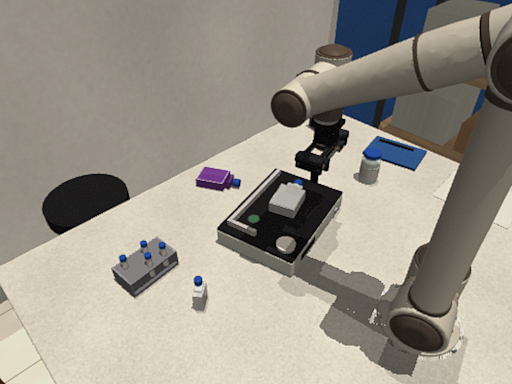

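The flask is unmoved and the gripper is over the near edge of the stage. Next I'll lower it to about 13 mm above the stage, in front of the flask's near long side.

```bash
python3 -m inch '[{"jaw":80,"x":0.22,"y":0.19,"z":-0.5,"ax":0,"ay":0,"az":0.04},{"jaw":80,"x":0,"y":0,"z":-0.8,"ax":0,"ay":0,"az":0},{"jaw":80,"x":0,"y":0,"z":-0.7,"ax":0,"ay":0,"az":0},{"jaw":80,"x":0,"y":0,"z":0,"ax":0,"ay":0,"az":0}]'; python3 -c "
from h import *
st();to(-60,-22.5,.084)
im=capture('side'); cv2.imwrite('pics/side2.png',cv2.resize(cv2.cvtColor(im,cv2.COLOR_RGB2BGR)[130:290,190:370],None,fx=3.6,fy=3.6,interpolation=2))"
```

```text
time_s: 2.08
tcp_pos: [0.4106, -0.0551, 0.095]
ee_rot: [[-0.972, -0.237, -0.001], [-0.237, 0.971, 0.006], [-0.001, 0.006, -1.0]]
wrist_force: [-0.6, -1.1, 0.5]
gripper_width: 0.686
t 2.075 tcp [ 0.4106 -0.0551  0.095 ] imager mm [-82.  -27.2] jaw yaw rel deg -0.56 z ax [-0.001  0.006 -1.   ] F [-0.6 -1.1  0.5] w 0.686
go [ 0.337  0.167 -0.184]
```

View pics/side2.png

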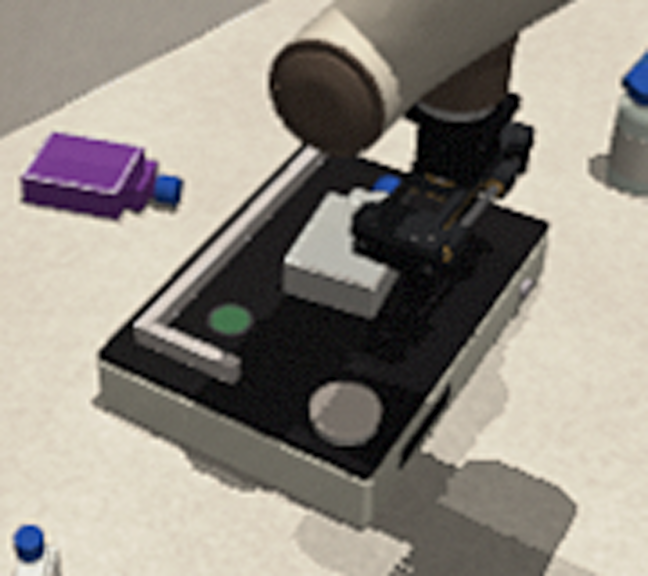

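```bash
python3 -m inch '[{"jaw":80,"x":0,"y":0.08,"z":-0.18,"ax":0,"ay":0,"az":0.06},{"jaw":80,"x":0.1,"y":0.03,"z":0,"ax":0,"ay":0,"az":0},{"jaw":80,"x":0.1,"y":0.025,"z":0,"ax":0,"ay":0,"az":0},{"jaw":80,"x":0.1,"y":0.025,"z":0,"ax":0,"ay":0,"az":0},{"jaw":80,"x":0.1,"y":0.025,"z":0,"ax":0,"ay":0,"az":0},{"jaw":80,"x":0.1,"y":0.025,"z":0,"ax":0,"ay":0,"az":0},{"jaw":80,"x":0.1,"y":0.025,"z":0,"ax":0,"ay":0,"az":0}]'; python3 -c "
from h import *
st();to(1.5,-22.5,.084)
im=capture('side'); cv2.imwrite('pics/side3.png',cv2.resize(cv2.cvtColor(im,cv2.COLOR_RGB2BGR)[130:290,190:370],None,fx=3.6,fy=3.6,interpolation=2))"
```

```text
time_s: 3.0
tcp_pos: [0.4535, -0.0398, 0.0899]
ee_rot: [[-0.969, -0.248, 0.012], [-0.248, 0.969, 0.008], [-0.013, 0.005, -1.0]]
wrist_force: [-1.6, -0.7, 1.6]
gripper_width: 0.687
t 3.0 tcp [ 0.4535 -0.0398  0.0899] imager mm [-36.7 -23. ] jaw yaw rel deg 0.12 z ax [ 0.012  0.008 -1.   ] F [-1.6 -0.7  1.6] w 0.687
go [ 0.615  0.166 -0.099]
```

View pics/side3.png

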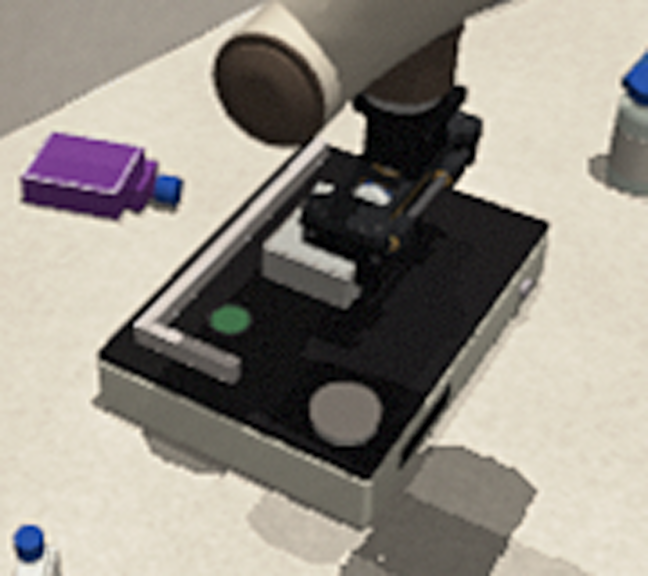

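```bash
python3 -m inch '[{"jaw":80,"x":0.1,"y":0.025,"z":-0.04,"ax":0,"ay":0.07,"az":0},{"jaw":80,"x":0.1,"y":0.025,"z":-0.04,"ax":0,"ay":0.03,"az":0},{"jaw":80,"x":0.1,"y":0.025,"z":0,"ax":0,"ay":0,"az":0},{"jaw":80,"x":0.1,"y":0.025,"z":0,"ax":0,"ay":0,"az":0},{"jaw":80,"x":0.08,"y":0.02,"z":0,"ax":0,"ay":0,"az":0}]'; python3 -c "
from h import *
st();to(1.5,-22.5,.084)"; 
```

```text
time_s: 3.68
tcp_pos: [0.4849, -0.0321, 0.0845]
ee_rot: [[-0.969, -0.248, -0.007], [-0.248, 0.969, 0.008], [0.005, 0.01, -1.0]]
wrist_force: [-1.8, -1.1, 0.6]
gripper_width: 0.679
t 3.675 tcp [ 0.4849 -0.0321  0.0845] imager mm [ -4.4 -23.3] jaw yaw rel deg 0.12 z ax [-0.007  0.008 -1.   ] F [-1.8 -1.1  0.6] w 0.679
go [ 0.092  0.037 -0.008]
```

```bash
python3 -m inch '[{"jaw":80,"x":0.06,"y":0.015,"z":0,"ax":0,"ay":0,"az":0},{"jaw":80,"x":0.05,"y":0.012,"z":0,"ax":0,"ay":0,"az":0},{"jaw":80,"x":0.03,"y":0.008,"z":0,"ax":0,"ay":0,"az":0}]'; python3 -c "
from h import *
st();to(1.5,-22.5,.084)
im=capture('side'); cv2.imwrite('pics/side4.png',cv2.resize(cv2.cvtColor(im,cv2.COLOR_RGB2BGR)[130:290,190:370],None,fx=3.6,fy=3.6,interpolation=2))"
```

```text
time_s: 4.05
tcp_pos: [0.4882, -0.0313, 0.0837]
ee_rot: [[-0.969, -0.247, -0.02], [-0.247, 0.969, 0.006], [0.018, 0.011, -1.0]]
wrist_force: [-4.4, -0.7, 3.6]
gripper_width: 0.686
t 4.05 tcp [ 0.4882 -0.0313  0.0837] imager mm [ -1.  -23.3] jaw yaw rel deg 0.03 z ax [-0.02   0.006 -1.   ] F [-4.4 -0.7  3.6] w 0.686
go [0.037 0.023 0.005]
```

View pics/side4.png

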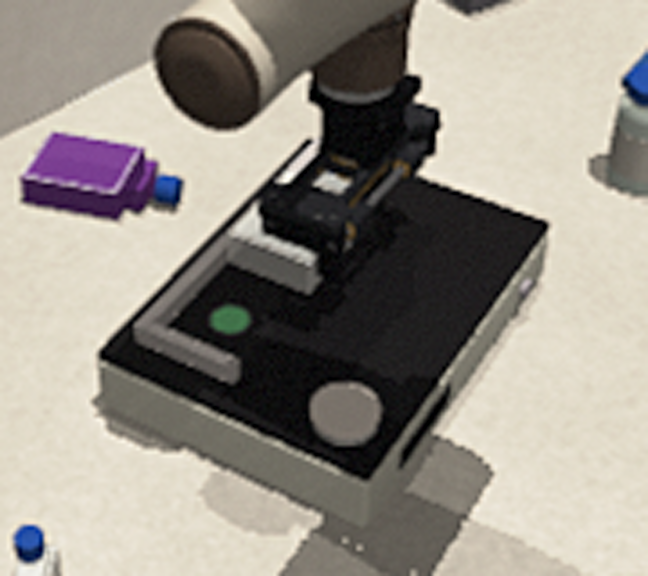

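The flask appears flush against the fence, with about 4.4 N of reaction. Backing off and raising.

```bash
python3 -m inch '[{"jaw":80,"x":-0.3,"y":-0.08,"z":0,"ax":0,"ay":0,"az":0},{"jaw":80,"x":-0.2,"y":-0.05,"z":0.3,"ax":0,"ay":-0.1,"az":0},{"jaw":160,"x":0,"y":-0.5,"z":0.8,"ax":0,"ay":0,"az":0},{"jaw":255,"x":0,"y":-0.9,"z":0.5,"ax":0,"ay":0,"az":0},{"jaw":255,"x":0,"y":-0.9,"z":0,"ax":0,"ay":0,"az":0},{"jaw":255,"x":0,"y":-0.9,"z":0,"ax":0,"ay":0,"az":0},{"jaw":255,"x":0,"y":0,"z":0,"ax":0,"ay":0,"az":0}]'; python3 -c "
from h import *
st();to(53,-155,.2);print(sense()['joints'].round(1))
im=capture('top'); cv2.imwrite('pics/top5.png',cv2.resize(cv2.cvtColor(im,cv2.COLOR_RGB2BGR)[178:288,190:324],None,fx=5.4,fy=5.4,interpolation=2))"
```

```text
time_s: 4.97
tcp_pos: [0.4658, -0.2367, 0.1864]
ee_rot: [[-0.967, -0.253, 0.022], [-0.253, 0.968, 0.002], [-0.021, -0.003, -1.0]]
wrist_force: [-1.2, -0.8, -0.5]
gripper_width: 0.205
t 4.975 tcp [ 0.4658 -0.2367  0.1864] imager mm [ -73.2 -216.8] jaw yaw rel deg 0.38 z ax [ 0.022  0.002 -1.   ] F [-1.2 -0.8 -0.5] w 0.205
go [1.785 1.517 0.227]
[ -9.3  13.3 -17.6  -0.4 -57.9 -65.8]
```

View pics/top5.png

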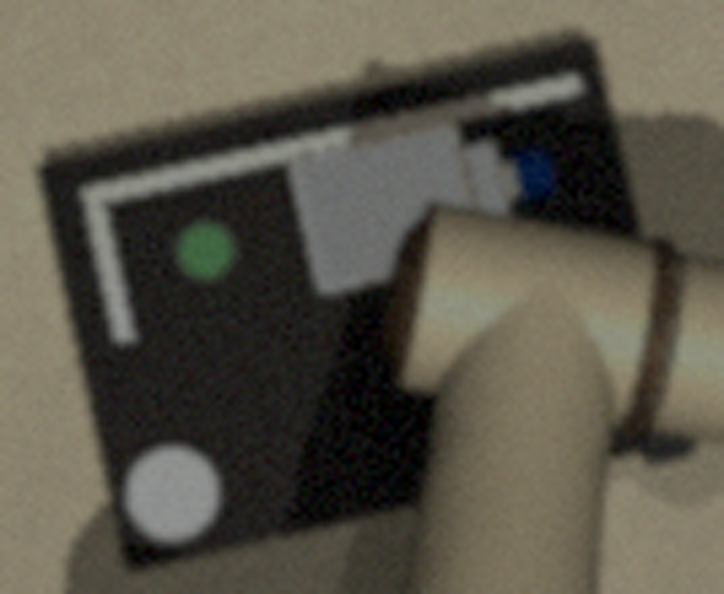

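The flask's far edge now lies along the fence, with no visible gap. I'll turn the gripper 90°, close it, and go behind the cap.

```bash
python3 -m inch '[{"jaw":255,"x":0.2,"y":0,"z":0.05,"ax":0,"ay":0.12,"az":1},{"jaw":255,"x":0.2,"y":0.1,"z":0.05,"ax":0,"ay":0,"az":1},{"jaw":255,"x":0.2,"y":0.2,"z":0,"ax":0,"ay":0,"az":1},{"jaw":255,"x":0.2,"y":0.2,"z":0,"ax":0,"ay":0,"az":1},{"jaw":255,"x":0.2,"y":0.2,"z":0,"ax":0,"ay":0,"az":1},{"jaw":255,"x":0.2,"y":0.2,"z":0,"ax":0,"ay":0,"az":1},{"jaw":255,"x":0.2,"y":0.2,"z":0,"ax":0,"ay":0,"az":1},{"jaw":255,"x":0.2,"y":0.2,"z":0,"ax":0,"ay":0,"az":1},{"jaw":255,"x":0.1,"y":0.1,"z":0,"ax":0,"ay":0,"az":1},{"jaw":255,"x":0,"y":0,"z":0,"ax":0,"ay":0,"az":0}]'; python3 -c "
from h import *
st();to(53,-155,.088);print(sense()['joints'].round(1))
print(proj(place(np.load('qi.npy'),[(53,-22.5-102.5,88),(53,-155,88)])))"
```

```text
time_s: 6.28
tcp_pos: [0.576, -0.1355, 0.1932]
ee_rot: [[0.319, -0.948, 0.004], [-0.948, -0.319, 0.007], [-0.006, -0.006, -1.0]]
wrist_force: [-0.7, -0.7, 0.3]
gripper_width: 0.005
t 6.275 tcp [ 0.576  -0.1355  0.1932] imager mm [  58.4 -146. ] jaw yaw rel deg 94.34 z ax [ 0.004  0.007 -1.   ] F [-0.7 -0.7  0.3] w 0.005
go [-0.051 -0.168 -1.753]
[  2.2  20.   -6.8  -0.4 -62.9  16.6]
[[290.33905249 209.25379631]
 [299.15255587 207.21567845]]
```

```bash
python3 -m inch '[{"jaw":255,"x":-0.02,"y":-0.28,"z":-0.2,"ax":0,"ay":0,"az":-0.44},{"jaw":255,"x":0,"y":0,"z":-0.8,"ax":0,"ay":0,"az":0},{"jaw":255,"x":0,"y":0,"z":-0.75,"ax":0,"ay":0,"az":0},{"jaw":255,"x":0,"y":0,"z":0,"ax":0,"ay":0,"az":0}]'; python3 -c "
from h import *
st();to(53,-155,.088)
im=capture('side'); cv2.imwrite('pics/side6.png',cv2.resize(cv2.cvtColor(im,cv2.COLOR_RGB2BGR)[130:290,190:370],None,fx=3.6,fy=3.6,interpolation=2))"
```

```text
time_s: 6.78
tcp_pos: [0.5754, -0.1503, 0.0878]
ee_rot: [[0.235, -0.972, 0.01], [-0.972, -0.235, 0.007], [-0.004, -0.011, -1.0]]
wrist_force: [-0.2, 0.3, 1.5]
gripper_width: 0.004
t 6.775 tcp [ 0.5754 -0.1503  0.0878] imager mm [  54.2 -160.1] jaw yaw rel deg 89.32 z ax [ 0.01   0.007 -1.   ] F [-0.2  0.3  1.5] w 0.004
go [-0.041  0.077  0.003]
```

View pics/side6.png

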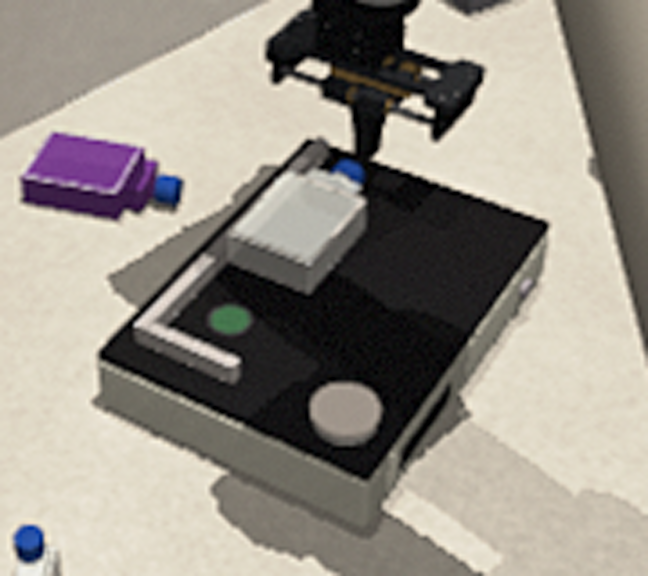

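```bash
python3 -m inch '[{"jaw":255,"x":-0.025,"y":0.1,"z":0,"ax":0,"ay":0,"az":0.04},{"jaw":255,"x":-0.025,"y":0.1,"z":0,"ax":0,"ay":0,"az":0},{"jaw":255,"x":-0.025,"y":0.1,"z":0,"ax":0,"ay":0,"az":0},{"jaw":255,"x":-0.025,"y":0.1,"z":0,"ax":0,"ay":0,"az":0},{"jaw":255,"x":-0.025,"y":0.1,"z":0,"ax":0,"ay":0,"az":0},{"jaw":255,"x":-0.025,"y":0.1,"z":0,"ax":0,"ay":0,"az":0},{"jaw":255,"x":-0.025,"y":0.1,"z":0,"ax":0,"ay":0,"az":0},{"jaw":255,"x":-0.025,"y":0.1,"z":0,"ax":0,"ay":0,"az":0}]'; python3 -c "
from h import *
st();to(53,-24.5,.088)
im=capture('side'); cv2.imwrite('pics/side7.png',cv2.resize(cv2.cvtColor(im,cv2.COLOR_RGB2BGR)[130:290,190:370],None,fx=3.6,fy=3.6,interpolation=2))"
```

```text
time_s: 7.82
tcp_pos: [0.5687, -0.0993, 0.0973]
ee_rot: [[0.243, -0.97, 0.028], [-0.97, -0.243, 0.005], [0.002, -0.028, -1.0]]
wrist_force: [0.3, -1.7, -0.9]
gripper_width: 0.005
t 7.825 tcp [ 0.5687 -0.0993  0.0973] imager mm [  60.3 -109.1] jaw yaw rel deg 89.81 z ax [ 0.028  0.005 -1.   ] F [ 0.3 -1.7 -0.9] w 0.005
go [-0.466  1.336 -0.155]
```

View pics/side7.png

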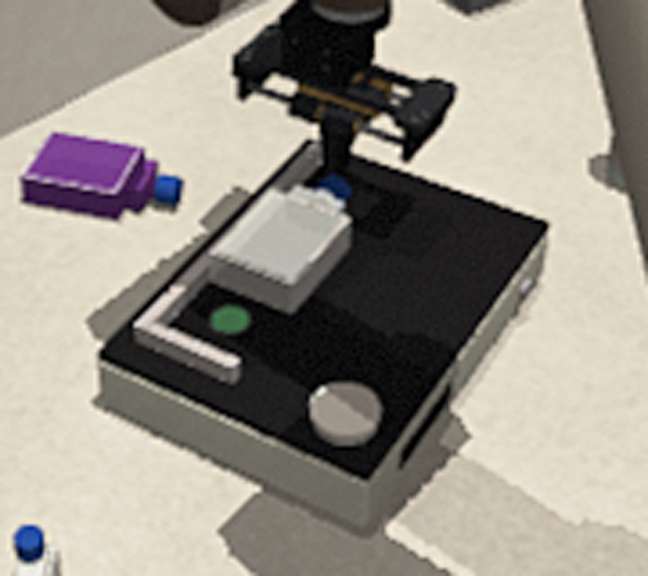

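The push is working, but the tool drifted about 9 mm up and about 7 mm toward the fence. I'll back off a little, correct, and continue with compensation.

```bash
python3 -m inch '[{"jaw":255,"x":0,"y":-0.15,"z":0,"ax":0,"ay":0.1,"az":0},{"jaw":255,"x":-0.1,"y":0,"z":-0.18,"ax":0,"ay":0.06,"az":0},{"jaw":255,"x":0,"y":0,"z":0,"ax":0,"ay":0,"az":0}]'; python3 -c "
from h import *
st();to(53,-115,.088)"
```

```text
time_s: 8.25
tcp_pos: [0.5618, -0.1082, 0.0853]
ee_rot: [[0.243, -0.97, -0.003], [-0.97, -0.243, 0.006], [-0.006, 0.002, -1.0]]
wrist_force: [-0.3, -1.4, -0.2]
gripper_width: 0.005
t 8.25 tcp [ 0.5618 -0.1082  0.0853] imager mm [  51.4 -116. ] jaw yaw rel deg 89.8 z ax [-0.003  0.006 -1.   ] F [-0.3 -1.4 -0.2] w 0.005
go [0.022 0.022 0.045]
```

```bash
python3 -m inch '[{"jaw":255,"x":-0.02,"y":0.1,"z":0,"ax":0,"ay":0.01,"az":0},{"jaw":255,"x":-0.03,"y":0.1,"z":-0.01,"ax":0,"ay":0.02,"az":0},{"jaw":255,"x":-0.03,"y":0.1,"z":-0.02,"ax":0,"ay":0.02,"az":0},{"jaw":255,"x":-0.035,"y":0.1,"z":-0.02,"ax":0,"ay":0.02,"az":0},{"jaw":255,"x":-0.035,"y":0.1,"z":-0.02,"ax":0,"ay":0.02,"az":0},{"jaw":255,"x":-0.035,"y":0.1,"z":-0.02,"ax":0,"ay":0.02,"az":0}]'; python3 -c "
from h import *
st();to(53,-24.5,.088)"
```

```text
time_s: 9.0
tcp_pos: [0.551, -0.0705, 0.0806]
ee_rot: [[0.243, -0.97, -0.021], [-0.97, -0.243, 0.004], [-0.009, 0.019, -1.0]]
wrist_force: [0.9, -1.2, 1.2]
gripper_width: 0.004
t 9.0 tcp [ 0.551  -0.0705  0.0806] imager mm [ 50.2 -76.8] jaw yaw rel deg 89.82 z ax [-0.021  0.004 -1.   ] F [ 0.9 -1.2  1.2] w 0.004
go [-0.17   0.856  0.123]
```

```bash
python3 -m inch '[{"jaw":255,"x":-0.015,"y":0.1,"z":0.03,"ax":0,"ay":-0.03,"az":0},{"jaw":255,"x":-0.02,"y":0.1,"z":0.02,"ax":0,"ay":-0.03,"az":0},{"jaw":255,"x":-0.025,"y":0.1,"z":0,"ax":0,"ay":0,"az":0},{"jaw":255,"x":-0.025,"y":0.1,"z":0,"ax":0,"ay":0,"az":0}]'; python3 -c "
from h import *
st();to(53,-24.5,.088)
im=capture('side'); cv2.imwrite('pics/side8.png',cv2.resize(cv2.cvtColor(im,cv2.COLOR_RGB2BGR)[130:290,190:370],None,fx=3.6,fy=3.6,interpolation=2))"
```

```text
time_s: 9.5
tcp_pos: [0.5447, -0.0444, 0.0831]
ee_rot: [[0.243, -0.97, -0.012], [-0.97, -0.243, 0.005], [-0.008, 0.01, -1.0]]
wrist_force: [-0.5, -1.3, 0.1]
gripper_width: 0.004
t 9.5 tcp [ 0.5447 -0.0444  0.0831] imager mm [ 50.5 -50. ] jaw yaw rel deg 89.81 z ax [-0.012  0.005 -1.   ] F [-0.5 -1.3  0.1] w 0.004
go [-0.064  0.421  0.082]
```

View pics/side8.png

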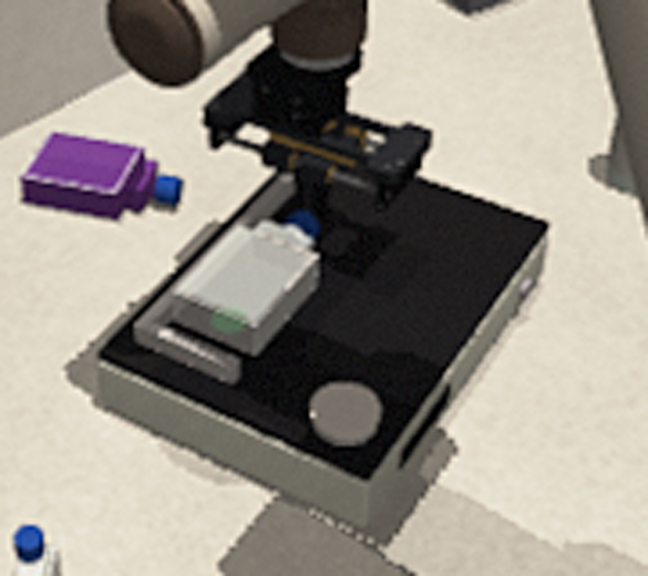

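The flask stays along the fence, with about 25 mm left to the stop.

```bash
python3 -m inch '[{"jaw":255,"x":-0.02,"y":0.1,"z":0.02,"ax":0,"ay":0,"az":0},{"jaw":255,"x":-0.02,"y":0.1,"z":0,"ax":0,"ay":0,"az":0},{"jaw":255,"x":-0.02,"y":0.08,"z":0,"ax":0,"ay":0,"az":0},{"jaw":255,"x":-0.015,"y":0.06,"z":0,"ax":0,"ay":0,"az":0}]'; python3 -c "
from h import *
st();to(53,-24.5,.088)"
python3 -m inch '[{"jaw":255,"x":-0.012,"y":0.05,"z":0,"ax":0,"ay":0,"az":0},{"jaw":255,"x":-0.012,"y":0.05,"z":0,"ax":0,"ay":0,"az":0}]'; python3 -c "
from h import *
st();to(53,-24.5,.088)"
```

```text
time_s: 10.05
tcp_pos: [0.5397, -0.0222, 0.0844]
ee_rot: [[0.243, -0.97, -0.012], [-0.97, -0.244, 0.005], [-0.008, 0.01, -1.0]]
wrist_force: [0.0, -0.9, -1.0]
gripper_width: 0.009
t 10.05 tcp [ 0.5397 -0.0222  0.0844] imager mm [ 51.2 -27.2] jaw yaw rel deg 89.83 z ax [-0.012  0.005 -1.   ] F [ 0.  -0.9 -1. ] w 0.009
go [0.018 0.051 0.06 ]
time_s: 10.3
tcp_pos: [0.5392, -0.0194, 0.0852]
ee_rot: [[0.246, -0.969, -0.011], [-0.969, -0.246, -0.001], [-0.001, 0.011, -1.0]]
wrist_force: [4.9, -20.6, 0.3]
gripper_width: 0.007
t 10.3 tcp [ 0.5392 -0.0194  0.0852] imager mm [ 51.4 -24.3] jaw yaw rel deg 89.98 z ax [-0.011 -0.001 -1.   ] F [  4.9 -20.6   0.3] w 0.007
go [0.027 0.004 0.046]
```

The stop answers with about 21 N at tool y = -24.3 mm, where -24.5 was predicted. Backing off, raising and looking.

```bash
python3 -m inch '[{"jaw":255,"x":0.05,"y":-0.2,"z":0,"ax":0,"ay":0,"az":0},{"jaw":255,"x":0.05,"y":-0.3,"z":0.2,"ax":0,"ay":0,"az":0},{"jaw":255,"x":-0.1,"y":-0.8,"z":0.8,"ax":0,"ay":0,"az":0},{"jaw":255,"x":-0.3,"y":-0.9,"z":0.8,"ax":0,"ay":0,"az":0},{"jaw":255,"x":-0.3,"y":-0.9,"z":0,"ax":0,"ay":0,"az":0},{"jaw":255,"x":0,"y":0,"z":0,"ax":0,"ay":0,"az":0}]'; python3 -c "
from h import *
st()
im=capture('top'); cv2.imwrite('pics/top9.png',cv2.resize(cv2.cvtColor(im,cv2.COLOR_RGB2BGR)[178:288,190:324],None,fx=5.4,fy=5.4,interpolation=2))
im=capture('side'); cv2.imwrite('pics/side9.png',cv2.resize(cv2.cvtColor(im,cv2.COLOR_RGB2BGR)[130:290,190:370],None,fx=3.6,fy=3.6,interpolation=2))"
```

```text
time_s: 11.05
tcp_pos: [0.5066, -0.2006, 0.1884]
ee_rot: [[0.246, -0.969, -0.006], [-0.969, -0.246, -0.002], [0.001, 0.007, -1.0]]
wrist_force: [0.4, -0.0, -0.8]
gripper_width: 0.005
t 11.05 tcp [ 0.5066 -0.2006  0.1884] imager mm [ -24.8 -191.9] jaw yaw rel deg 89.97 z ax [-0.006 -0.002 -1.   ] F [ 0.4 -0.  -0.8] w 0.005
```

View pics/top9.png

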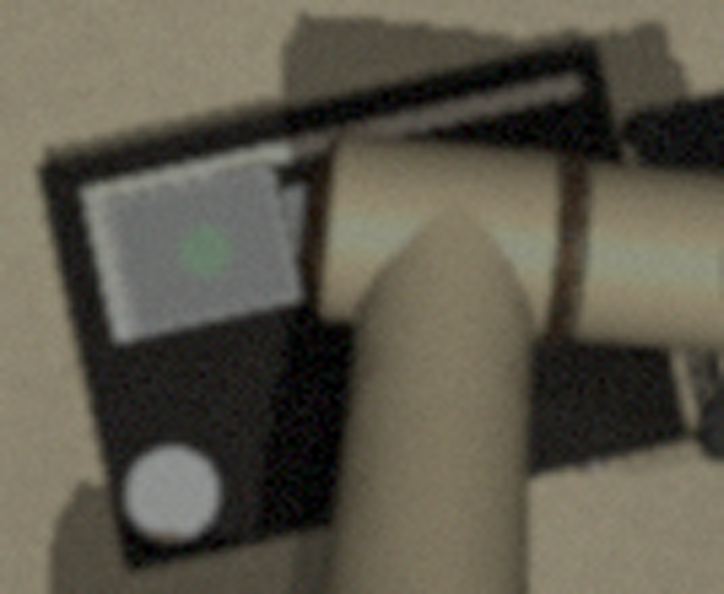

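View pics/side9.png

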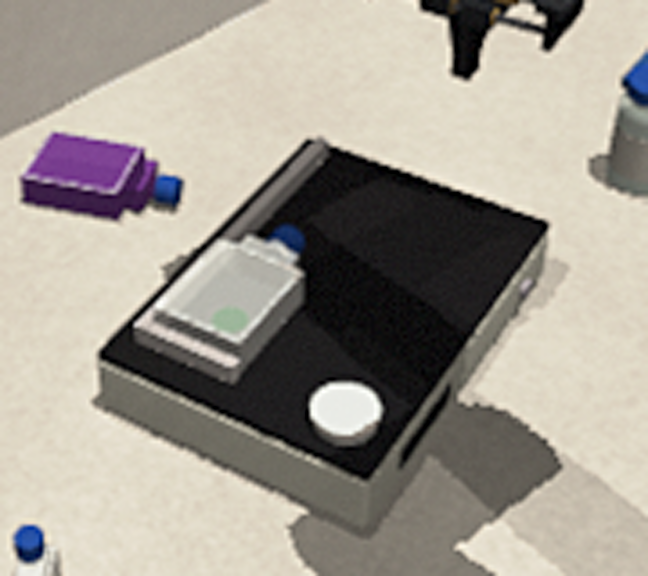

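It looks seated. I'll clear the view and check with a model overlay.

```bash
python3 -m inch '[{"jaw":255,"x":-0.2,"y":-0.9,"z":0.3,"ax":0,"ay":0,"az":0},{"jaw":255,"x":-0.2,"y":-0.9,"z":0,"ax":0,"ay":0,"az":0},{"jaw":255,"x":-0.2,"y":-0.9,"z":0,"ax":0,"ay":0,"az":0},{"jaw":255,"x":0,"y":0,"z":0,"ax":0,"ay":0,"az":0}]'; python3 -c "
from h import *
im=cv2.cvtColor(capture('top'),cv2.COLOR_RGB2BGR); c=cv2.resize(im[195:255,195:275],None,fx=9,fy=9,interpolation=2)
qi=np.load('qi.npy')
P=[(53+a,87.5+b,106) for a,b,_ in FL]
p=proj(place(qi,P)); q=((p-[195,195]+.5)*9-.5); print(q.round(0).tolist())
cv2.imwrite('pics/top10.png',c)
d=c.copy(); cv2.polylines(d,[q.round().astype(int)],True,(0,0,255),1); cv2.imwrite('pics/top10o.png',d)"
```

```text
time_s: 11.65
tcp_pos: [0.4744, -0.3606, 0.2069]
ee_rot: [[0.259, -0.966, -0.005], [-0.966, -0.259, -0.002], [0.001, 0.005, -1.0]]
wrist_force: [0.7, 0.4, -0.1]
gripper_width: 0.008
[[128.0, 182.0], [411.0, 117.0], [463.0, 343.0], [179.0, 409.0]]
```

View pics/top10.png

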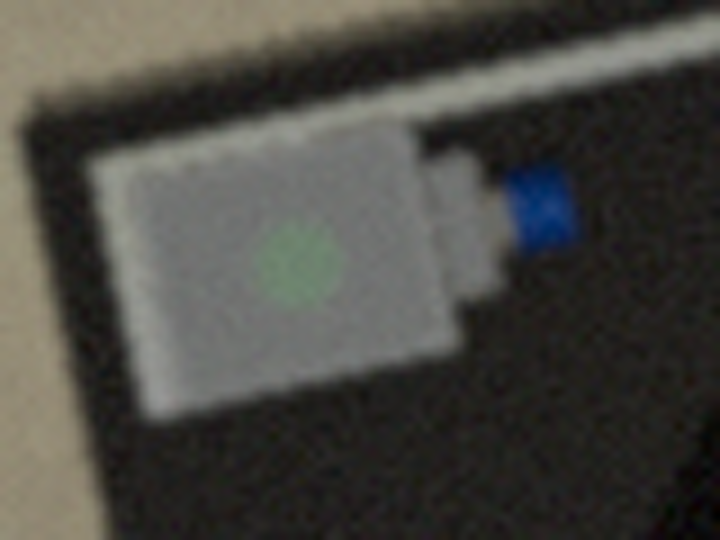

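View pics/top10o.png

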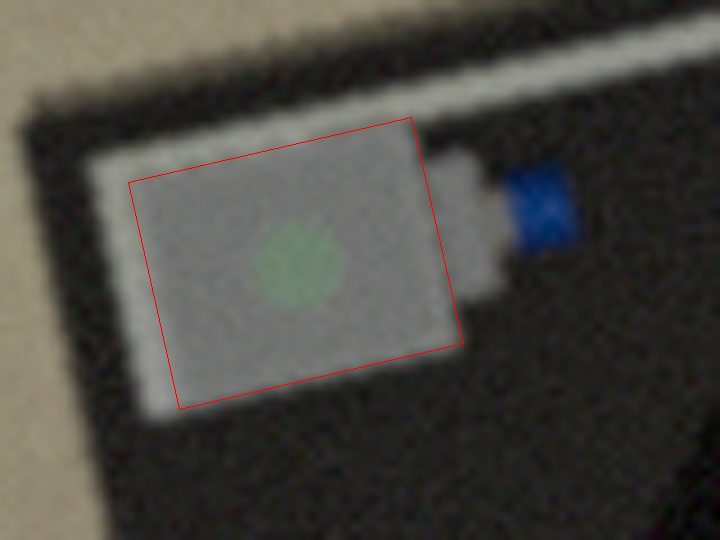

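The overlay agrees to within about 1 px, but the near edge at the cap end seems slightly off. I'll measure it sub-pixel.

```bash
python3 -c "
from h import *
from scipy.ndimage import map_coordinates
qi=np.load('qi.npy')
im=np.mean([capture('top').mean(2) for _ in range(6)],0)
def edge(f,vals,lab):
    for v in vals:
        o=np.arange(-9,9.01,.25); p=proj(place(qi,[f(v,a) for a in o]))
        s=map_coordinates(im,[p[:,1],p[:,0]],order=1); s=np.convolve(np.pad(s,4,mode='edge'),np.ones(9)/9,'valid')
        lo,hi=s[:6].mean(),s[-6:].mean(); g=np.abs(np.gradient(s))[4:-4]; oo=o[4:-4]
        print(lab,v,'mm',round((oo*g**2).sum()/(g**2).sum(),2),round(lo),round(hi))
edge(lambda v,a:(11+a,v,106),[45,60,75,90,105,120],'near x off')
edge(lambda v,a:(v,35+a,106),[15,20,24,82,86],'cap-end y off')
edge(lambda v,a:(95+a,v,90),[-120,-100,-80,-60,-40],'fence x off')
edge(lambda v,a:(107+a,v,90),[-120,-80,-40,0,40,80,120],'fence back x off')
edge(lambda v,a:(v,152+a,90),[20,40,60,80],'stop back y off')
"
```

```text
near x off 45 mm -1.87 32 116
near x off 60 mm -2.0 31 115
near x off 75 mm -1.78 31 114
near x off 90 mm -1.77 31 115
near x off 105 mm -1.68 29 114
near x off 120 mm -1.54 32 115
cap-end y off 15 mm 0.61 30 121
cap-end y off 20 mm 0.55 31 118
cap-end y off 24 mm 0.88 52 117
cap-end y off 82 mm 0.04 35 118
cap-end y off 86 mm -0.21 28 119
fence x off -120 mm -1.47 32 133
fence x off -100 mm -1.16 31 131
fence x off -80 mm -1.24 29 135
fence x off -60 mm -1.4 32 131
fence x off -40 mm -1.12 28 132
fence back x off -120 mm 0.86 139 28
fence back x off -80 mm 0.68 138 27
fence back x off -40 mm 0.17 139 26
fence back x off 0 mm 0.4 138 27
fence back x off 40 mm 0.86 134 29
fence back x off 80 mm 0.57 142 28
fence back x off 120 mm 0.23 133 28
stop back y off 20 mm 1.88 144 31
stop back y off 40 mm 2.23 139 31
stop back y off 60 mm 2.42 140 32
stop back y off 80 mm 1.91 137 30
```

```bash
python3 -c "
from h import *
finish_job(); st()"
```

```text
the job is handed in; nothing more can be done
the job is handed in; nothing more can be done
```

The flask is seated against both the rear fence and the side stop, over the lens window, and the job is handed in after about 12 s of robot time. I pushed its near long side with two spread fingertips until the fence reacted with about 4 N. Then I pushed the cap end with closed fingers until the stop reacted with about 21 N, and withdrew the arm.

**Final position:** Edge measurements in the last top view put the flask about 0.5 mm from flush with the fence and about 0 to 1 mm from the stop. It is square to within about 0.01 rad, and the lens shows through the middle of the body.

**Rest of the scene:** The dish is at the same pixels as at the start. The arm stayed well clear of the other lab ware, but I did not measure their positions again.

**What disagreed:**
- The tool drifted about 9 mm up and 7 mm sideways during the cap push. I backed off, corrected it and continued.
- A first look at the overlay suggested a near-edge error of up to 2.6 mm. The sub-pixel check put this down mainly to blur and calibration offset, as the fence and stop edges showed similar offsets.
- The stage's outer corners fitted the imager model 1 to 2 px worse than the fence and stop.
- The first move call was refused because rows need all their keys, and nothing moved.

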